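# Release the safety catch and pull out the tin drawer

## Task

The drawer of the small wooden chest is held shut by a safety catch. Take the wooden rod from its stand and push it down through the round hole in the top of the chest until the catch lets go and the drawer springs out a little; then stand the rod back upright in the hole of its stand and pull the drawer right out to its stop, leaving it open. Leave the kitchen timer and the short tin where they are.

Things in the scene. Friction and masses are not known exactly. Their poses are not given: they have to be found in the camera images.
- chest: Fixed medium-brown wooden chest, 185 deep (x) x 180 wide (y) x 115 mm high, on the worktop to the robot's right. Origin: centre of its underside; its front looks along its own -x, z up. It is turned so that the drawer opens towards the robot. The drawer fills the +y part of the front; the last 55 mm at -y is a closed column with the release hole (steel ring) in its top.
- release_hole (a point): Centre of the mouth of the round vertical release hole, 28 mm across, in the top of the chest (a steel ring 38 mm across, 2.5 mm high, surrounds it). At chest frame (-50, -62.5, 115) mm. The spring catch's flat top fills the bottom of the hole, 32 mm below this point. Axes as the chest.
- catch (a joint): How far the spring catch under the hole is pressed down, m: 0 at rest, 0.018 at its stop. It resists with 3 N at first, 7.5 N at the stop. Beyond about 0.010 it frees the drawer; it rises again when let go, and the drawer stays free.
- drawer (a joint): How far the drawer is out, m: 0 shut (locked), 0.100 at its stop. It slides along the chest's -x. When freed, a spring pushes it out about 20 to 40 mm; from there it pulls with a few newtons and stays where it is left.
- drawer_handle (a point): Middle of the drawer's steel bar handle: round bar 10 mm thick, 70 mm long along the chest's y, 45 mm in front of the drawer's front (40 mm clear behind the bar), 86 mm above the worktop; moves with the drawer. Axes as the chest.
- rod: Loose plain light-wood dowel with a brass tip, 18 mm thick, 150 mm long, 60 g. Origin: centre of its lower (brass) end; z along it, up. Starts upright in the stand.
- rod_stand: Fixed brown wooden block, 75 x 75 x 46 mm high. Origin: centre of its underside; z up. Behind it stands a fixed black wire rack of tins, 380 mm tall, its front at x = 0.54 m and its sides at y = -0.19 and 0.26 m: go round its front on the way to the chest.
- socket (a point): Centre of the mouth of the stand's hole, on the top of the block, 46 mm above the worktop: 23 mm across with a 4 mm chamfer, 40 mm deep (a rod standing in it has its lower end 40 mm below this point).
- kitchen_timer: Loose red and white kitchen timer, 67 mm across, 54 mm high; bystander. Origin: centre of its underside.
- short_tin: Loose dark blue short food tin, 75 mm across, 58 mm high, standing on the worktop; bystander. Origin: centre of its underside.

How it is judged:
On the way, in this order (a step that is already met when the one before it is completed fails the run):
1. the catch is pressed down with the rod, through the hole (value of joint catch above 0.008 m and contact force between rod and chest above 1 N and z of rod in the frame of release_hole below -0.03 m), for 0.05 s.
2. the drawer is pulled out to its stop (value of joint drawer above 0.094 m), for 0.2 s.
At the end, for the whole second after the job is handed in: The drawer is out to its stop (100 mm, within 6 mm) and at rest; the rod stands upright in the stand's hole (within 0.15 rad, lower end within 8 mm of the hole's axis and at least 34 mm down), at rest (value of joint drawer above 0.094 m and velocity of joint drawer below 0.01 m/s and horizontal distance between rod and socket below 0.008 m and z of rod in the frame of socket below -0.034 m and angle between rod's own z axis and vertical below 0.15 rad and linear speed of rod below 0.02 m/s); the robot touches nothing.
It fails at once if the kitchen timer or the short tin is pushed away (more than 30 mm) (distance of any of kitchen_timer, short_tin from where it was at the start of the episode above 0.03 m).
It also fails if it takes over 72 s, if anything falls off the work surface, if the arm or the gripper's body presses on something with over 40 N, if the wrist force passes 120 N, or if a joint passes its speed limit or range.

## Robot

A 6-joint arm with a two-finger parallel gripper is mounted at the origin on a cart in front of the work surface, level with it; the furniture and walls round the work are solid. World frame = base frame: x ahead of the robot, y to its left, z up, the work surface at z = 0. Lengths are in m, angles in rad, forces in N, time in s.
With the tool pointing down it reaches from about 0.225 to 0.875 m from the base axis. Payload 3.4 kg.
Tool frame: the origin (TCP) lies at the very end of the fingers, on their centre line; the grasp point (between the pads) lies 19 mm behind it (manip.hold_point_z is the distance from the TCP to the grasp point, in m); z points along the fingers, y is the line along which they close (so a half turn about z gives the same grasp; the last joint's range is limited). The gripper opens to 85 mm and grips with 20 to 120 N. Pads are 22 mm wide; open, the fingers measure 114 mm over their backs; the gripper's body (76 mm by 85 mm) begins 54 mm behind the grasp point. The pads swing forward as they close: fully open they stand 13 mm farther back than shut.
Start: joints at [1.058, 0.276, 1.505, -0, 1.361, -0.121], TCP at [0.22, 0.531, 0.231] pointing down, gripper open.
Joint ranges: [-2.89, 2.89], [-0.75, 2.08], [0.22, 2.7], [-1.18, 4.32], [0.11, 2.71], [-2.7, 2.7]. Speed limits (rad/s): [2.57, 2.57, 3.14, 3.14, 3.14, 3.14].

## Interface

Orientations are given as [roll, pitch, yaw] about the fixed x, y, z axes, in that order (R = Rz(yaw) Ry(pitch) Rx(roll)).
In Python, from station import manip gives the robot as it stands.
- The arm moves only by the tool nudge_tcp, called after "Emit:" by a JSON object that holds its "method" and its "body", one argument or row to a line. Schema: {"type":"object","properties":{"deltas":{"type":"string"},"aperture":{"type":"number"},"squeeze":{"type":"number"},"only":{"type":"string"},"quiet":{"type":"boolean"},"lines":{"type":"string"}},"required":["deltas"],"additionalProperties":false}. deltas is a string of 1 to 20 rows, parted by semicolons, with the numbers parted by spaces; each row has 4 numbers: dx, dy, dz in mm, then a turn about the tool's z in units of 0.25 rad; each row shifts and turns the commanded pose from where the row before left it, along the tool's axes as they then stand; what a row does not reach is not made up. A row lasts 1/12 s, in which the tool goes at most 0.0417 m and 0.125 rad, less where a joint would pass 70% of its speed; a pose out of reach is approached as far as the arm can. aperture is the finger opening in m, set as the call begins (left out keeps the last). The fingers move at their own pace and stop on an object; squeeze is the grip in N (left out, the last holds). Time passes only in rows, so rows that do not move let the fingers close. The tool returns the time, the measured TCP pose, the force, the opening and the grip force at its end. only (a regular expression) keeps the lines of the reply that match it, lines (a string "A,B") keeps lines A to B, and quiet returns only ok. Input that does not fit is refused with a message, and nothing moves.
- manip.get_obs(): the state, without advancing time (a new reading comes with each control period).
- manip.get_image(name): name is "scene" or "side" or "wrist"; returns the picture (400x640x3 uint8, red, green, blue); there is no depth.
- manip.get_calibration(name): a dict with "intrinsics" (3x3 intrinsics, pixels), "k1" (the pictures are not rectified: a ray, as slopes to the right and down, at radius r is drawn at 1 + k1 r^2 times it, then the intrinsics apply), "R" (3x3) and "t" (3): a world point X has camera coordinates R X + t; the wrist camera has in their place "mount" (4x4, takes a point from camera to tool coordinates, whose origin is the TCP and whose axes are the flange's). Camera axes: x right, y down, z forward; pixel columns grow to the right and rows downward; lengths in m; the calibration is good to about 2 mm. A picture is of the moment at which its call begins: read the wrist's pose just before it. get_calibration takes no time and is no camera call.
- manip.finish_job(): hands the job in; it is judged then, once.
The state is a dict: "t": time; "q": joint angles; "joint_velocities": joint speeds; "joint_efforts": joint torques, N m; "eef_pos": TCP position; "tcp_rot": TCP orientation; "force": force on the tool from outside, world axes, zero at the start; "torque": the same for the moment, N m; "gripper_width": finger opening in m; "gripper_force": force on a finger pad.
Only numpy, scipy, OpenCV 4.12 (cv2) and the standard library are available. Lean on these libraries where they do the work, as an engineer would, in place of code of your own. Each camera call takes 0.05 s, during which the arm holds its last target. There are 200 camera calls.

## Working session

There is one attempt and no reset: what is moved stays moved. The work goes in short steps, Python scripts to look and compute and a tool call to move; the robot and the scene stay as the last step left them, time stands still between calls to the robot, and variables do not carry over. Pictures are saved under pics/ and viewed, at most 10 in all, crops included, and the job is handed in when it is done.

```bash
ls; mkdir -p pics
```

Run:
```python
from station import manip
import cv2
o=manip.get_obs();print(o)
for n in("scene","side","wrist"):
    c=manip.get_calibration(n);print(n,c)
    cv2.imwrite(f"pics/{n}0.png",manip.get_image(n)[:,:,::-1])
```

```text
pics
station.py
{'t': 0.0, 'q': array([ 1.05801183e+00,  2.76612696e-01,  1.50618695e+00,  5.23026568e-06,
        1.36067478e+00, -1.20984784e-01]), 'joint_velocities': array([ 1.58873013e-04, -5.53460772e-05,  3.90102714e-04, -5.98317323e-05,
       -1.16739559e-03,  4.49802201e-04]), 'joint_efforts': array([ 3.56504688e-04, -4.16772687e+01, -2.45806450e+01, -1.24050898e-04,
        1.11370548e-02, -3.64660673e-05]), 'eef_pos': array([0.21929088, 0.53095195, 0.23040817]), 'tcp_rot': array([-3.13972526e+00, -2.32186165e-04,  2.74979163e+00]), 'force': array([-0.61630832, -0.42373368,  0.25038475]), 'torque': array([-0.04319701,  0.00946301, -0.02442494]), 'gripper_force': 0.0, 'gripper_width': 0.08577112313790426}
scene {'intrinsics': array([[471.0974218 ,   0.        , 326.20984836],
       [  0.        , 471.0974218 , 197.21356199],
       [  0.        ,   0.        ,   1.        ]]), 'k1': 0.03879440475655394, 'R': array([[ 0.85928235, -0.51150005,  0.00123921],
       [-0.19985037, -0.33796203, -0.91969642],
[... 364 characters left out ...]
 [-0.39998856, -0.69439489, -0.59818466],
       [ 0.30952089,  0.51198104, -0.8012941 ]]), 't': array([-0.43854271,  0.21162566,  1.53085635])}
wrist {'intrinsics': array([[276.96383157,   0.        , 319.62314085],
       [  0.        , 276.96383157, 196.69226297],
       [  0.        ,   0.        ,   1.        ]]), 'k1': -0.028730179981622934, 'mount': array([[-3.88424872e-04, -9.63737865e-01, -2.66850475e-01,
         6.73151229e-02],
       [ 9.99999923e-01, -3.90896018e-04, -4.38580743e-05,
        -9.31283535e-05],
       [-6.20431012e-05, -2.66850472e-01,  9.63737943e-01,
        -1.42671065e-01],
       [ 0.00000000e+00,  0.00000000e+00,  0.00000000e+00,
         1.00000000e+00]])}
```
View pics/scene0.png

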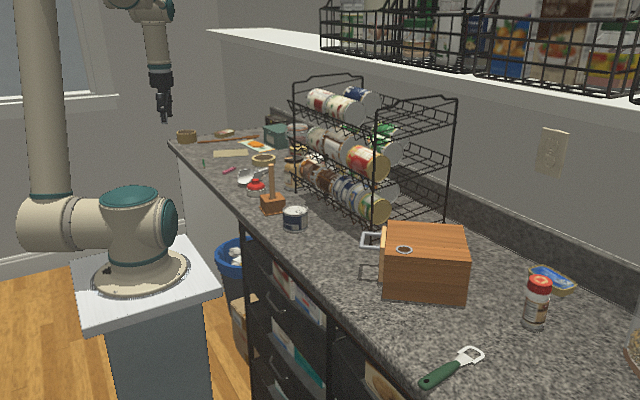

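View pics/side0.png

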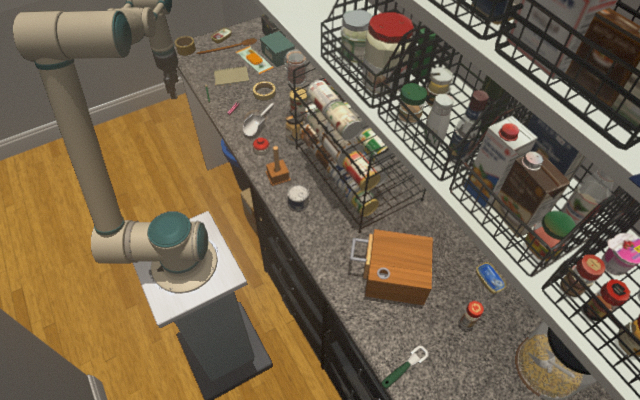

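The scene view shows the rod at (271,165–200) in its stand at (272,205), the tin at (295,218), the timer at (257,184) and the release hole at (404,250). In the side view the rod top is at (277,148), the tin at (298,194) and the hole at (383,273). I'll enlarge these areas to pick points more precisely.

Run:
```python
import cv2,numpy as np
s=cv2.imread("pics/scene0.png");d=cv2.imread("pics/side0.png")
def c(im,x,y,w,h,k):
    return cv2.resize(im[y:y+h,x:x+w],None,fx=k,fy=k,interpolation=cv2.INTER_CUBIC)
a=np.hstack([c(s,235,155,80,80,5),c(d,245,130,80,80,5)])
b=np.hstack([c(s,350,210,133,66,3)[:198],c(d,340,225,133,66,3)[:198]])
b=cv2.resize(b,(800,200))
cv2.imwrite("pics/comp.png",np.vstack([a,b]))
```

View pics/comp.png

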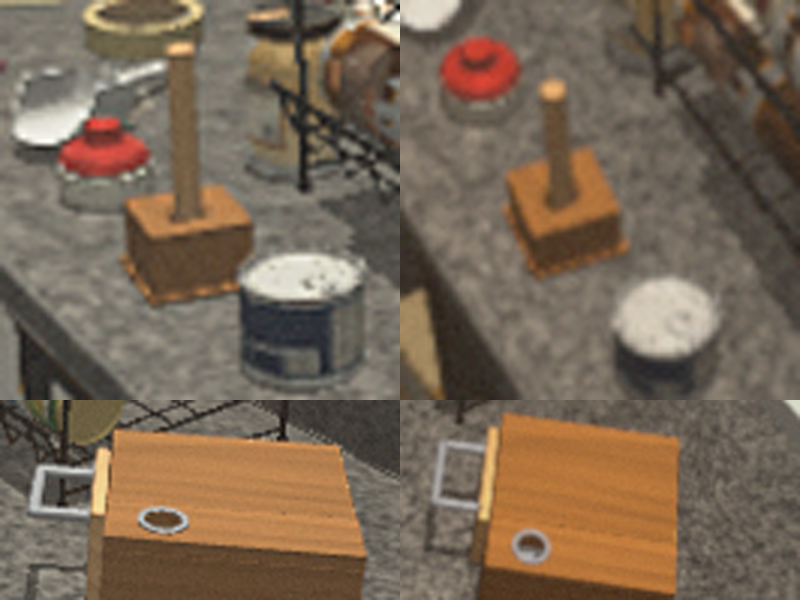

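Create h.py:
```python
from station import manip
import numpy as np,cv2
C={n:manip.get_calibration(n) for n in("scene","side","wrist")}
def ray(n,u,v,pose=None):
    c=C[n];K=c["intrinsics"];k=np.array([c["k1"],0,0,0.])
    p=cv2.undistortPoints(np.array([[[u,v]]],float),K,k).ravel()
    d=np.array([*p,1])
    if n!="wrist": return -c["R"].T@c["t"],c["R"].T@d
    from scipy.spatial.transform import Rotation as S
    R=S.from_euler("xyz",pose[1]).as_matrix();M=c["mount"]
    return R@M[:3,3]+pose[0],R@M[:3,:3]@d
def onz(n,u,v,z,pose=None):
    o,d=ray(n,u,v,pose);return o+d*(z-o[2])/d[2]
def tri(a,b):
    A=np.zeros((3,3));y=np.zeros(3)
    for n,p in(("scene",a),("side",b)):
        o,d=ray(n,*p);d=d/np.linalg.norm(d);P=np.eye(3)-np.outer(d,d);A+=P;y+=P@o
    return np.linalg.solve(A,y)
```

Run:
```python
from h import *
np.set_printoptions(precision=4,suppress=True)
T=lambda x,y:(235+x/5,155+y/5)
U=lambda x,y:(245+(x-400)/5,130+y/5)
V=lambda x,y:(350+x*.3325,210+(y-400)*.33)
W=lambda x,y:(340+(x-400)*.3325,225+(y-400)*.33)
def show(l,a,b,z): print(l,"tri",tri(a,b),"sc",onz("scene",*a,z)[:2],"sd",onz("side",*b,z)[:2])
show("rodtop",T(181,48),U(552,91),.156)
show("rodbase",T(187,213),U(563,200),.046)
for l,p in(("L",(505,187)),("B",(592,152)),("R",(620,213)),("F",(535,240))):print("stand",l,onz("side",*U(*p),.046)[:2])
show("tin",T(301,277),U(667,318),.058)
show("timer",T(103,125),U(481,48),.054)
show("hole",V(163,520),W(531,547),.1175)
for l,a,b in(("bl",(113,431),(505,415)),("br",(342,447),(679,439)),("fr",(365,556),(677,594)),("fl",(104,538),(484,568))):show(l,V(*a),W(*b),.115)
show("h1",V(32,513),W(433,505),.086);show("h2",V(42,468),W(440,443),.086)
```

```text
rodtop tri [0.4342 0.1682 0.1561] sc [0.4346 0.1683] sd [0.434  0.1685]
rodbase tri [0.4308 0.1608 0.0488] sc [0.4328 0.1671] sd [0.4324 0.1627]
stand L [0.4014 0.1949]
stand B [0.4723 0.1933]
stand R [0.4625 0.1312]
stand F [0.3977 0.1394]
tin tri [0.4416 0.0242 0.0559] sc [0.4387 0.0204] sd [0.4415 0.0224]
timer tri [0.4446 0.3254 0.0512] sc [0.4404 0.3193] sd [0.4452 0.3222]
hole tri [ 0.4954 -0.4014  0.1159] sc [ 0.4933 -0.4035] sd [ 0.4949 -0.4021]
bl tri [ 0.5598 -0.2602  0.1135] sc [ 0.5564 -0.2619] sd [ 0.5605 -0.2618]
br tri [ 0.7027 -0.3765  0.1124] sc [ 0.6993 -0.3805] sd [ 0.7006 -0.377 ]
fr tri [ 0.5879 -0.5129  0.1149] sc [ 0.5864 -0.512 ] sd [ 0.5891 -0.514 ]
fl tri [ 0.4442 -0.3963  0.1133] sc [ 0.4427 -0.3988] sd [ 0.4433 -0.3967]
h1 tri [ 0.4479 -0.3012  0.087 ] sc [ 0.449  -0.2997] sd [ 0.4482 -0.3007]
h2 tri [ 0.495  -0.2446  0.0888] sc [ 0.4997 -0.2409] sd [ 0.4946 -0.2422]
```

Both views agree to a few mm and match the known heights and sizes. The rod is at about (0.434, 0.168), the hole at (0.4945, -0.402), and the chest yaw is about -39.5°. I'll turn the tool to yaw π/2, so tool x is world +y and tool y is world +x, and move above the rod.

The rows are not in the units I measure in: shifts go in mm and turns go in units of 0.25 rad. I convert before sending: 0.118 rad is 0.472.

Emit:
{"method": "nudge_tcp", "body": {
  "deltas": "0 0 0 0.472;0 0 0 0.472;0 0 0 0.472;0 0 0 0.472;0 0 0 0.472;0 0 0 0.472;0 0 0 0.472;0 0 0 0.472;0 0 0 0.472;0 0 0 0.472",
  "aperture": 0.06,
  "squeeze": 60
}}

```text
t: 0.98
eef_pos: [0.2195, 0.5312, 0.2309]
tcp_rot: [-3.141, 0.001, 1.564]
force: [0.6, 0.2, 0.4]
gripper_width: 0.0597
gripper_force: 0.0
```

Emit:
{"method": "nudge_tcp", "body": {
  "deltas": "-30.3 17.9 0 0;-30.3 17.9 0 0;-30.3 17.9 0 0;-30.3 17.9 0 0;-30.3 17.9 0 0;-30.3 17.9 0 0;-30.3 17.9 0 0;-30.3 17.9 0 0;-30.3 17.9 0 0;-30.3 17.9 0 0;-30.3 17.9 0 0;-30.3 17.9 0 0;0 0 0 0;0 0 0 0"
}}

```text
t: 2.15
eef_pos: [0.4346, 0.1662, 0.231]
tcp_rot: [-3.141, -0.0, 1.566]
force: [-1.4, -0.0, 0.5]
gripper_width: 0.0602
gripper_force: 0.0
```

Run:
```python
from station import manip
import cv2
o=manip.get_obs();print(o["eef_pos"],o["tcp_rot"],o["q"])
cv2.imwrite("pics/w1.png",manip.get_image("wrist")[:,:,::-1])
```

```text
[0.43463152 0.16619253 0.23099767] [-3.14090164e+00 -1.21636011e-04  1.56571437e+00] [2.15305017e-01 1.10053981e-01 1.72218951e+00 2.79196864e-04
 1.30999689e+00 2.20314848e-01]
```

View pics/w1.png

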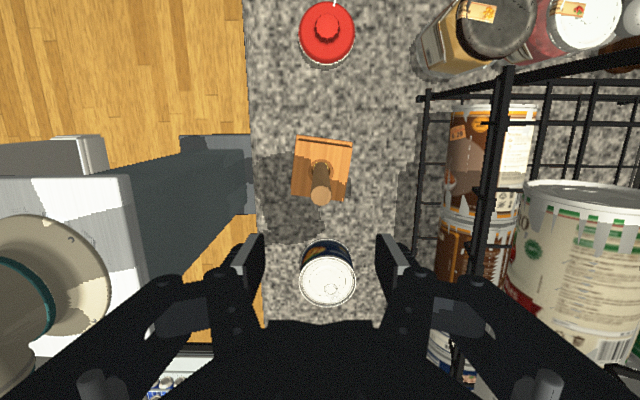

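The wrist view shows the rod top at (320,195), midway between the fingers across the picture. The timer is at (327,30) and the tin at (328,278), both clear. I'll check the rod's position with the ray.

Run:
```python
from h import *
p=([0.43463,0.16619,0.2310],[-3.1409,-.0001,1.5657])
print(onz("wrist",320,195,.156,p),onz("wrist",321,171,.046,p),onz("wrist",328,282,.058,p))
```

```text
[0.4351114  0.17474603 0.156     ] [0.4362973  0.17473163 0.046     ] [0.44474446 0.0312682  0.058     ]
```

Scaled: 0.004 m is 4, 0.02 m is 20.

Emit:
{"method": "nudge_tcp", "body": {
  "deltas": "4 0 20 0;0 0 20 0;0 0 20 0;0 0 20 0;0 0 20 0;0 0 20 0;0 0 6 0;0 0 0 0;0 0 0 0;0 0 0 0",
  "aperture": 0.06,
  "squeeze": 60
}}

```text
t: 3.03
eef_pos: [0.4348, 0.1724, 0.1064]
tcp_rot: [3.139, -0.001, 1.571]
force: [0.8, 0.3, 0.5]
gripper_width: 0.06
gripper_force: 0.0
```

Run:
```python
from station import manip
import cv2,numpy as np
o=manip.get_obs();print(o["eef_pos"],o["tcp_rot"])
w=manip.get_image("wrist")[100:400,160:480,::-1]
s=manip.get_image("scene")[120:240,220:348,::-1]
cv2.imwrite("pics/w2.png",np.hstack([cv2.resize(w,(400,375)),cv2.resize(s,(400,375),interpolation=2)]))
```

```text
[0.43477887 0.17239643 0.10644247] [ 3.13935642e+00 -7.28292725e-04  1.57065602e+00]
```

View pics/w2.png

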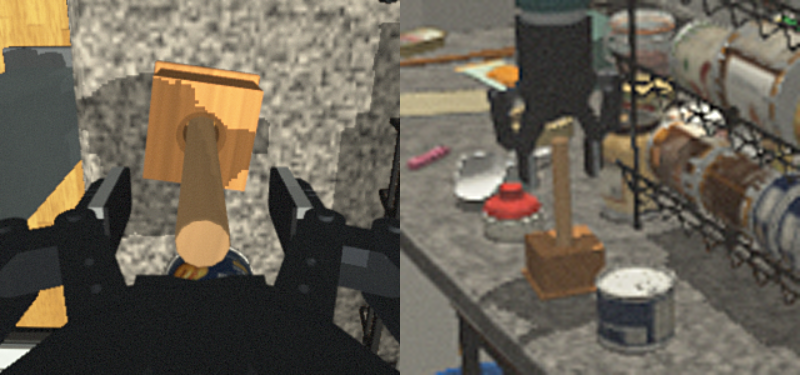

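The rod is between the fingers. Its top is at about (322,296) in the wrist picture.

Run:
```python
from h import *
p=([0.43478,0.1724,0.1064],[3.13936,-.0007,1.57066])
print(onz("wrist",322.4,296,.156,p))
```

```text
[0.43601907 0.17397004 0.156     ]
```

Emit:
{"method": "nudge_tcp", "body": {
  "deltas": "0 0 0 0;0 0 0 0;0 0 0 0;0 0 0 0;0 0 0 0;0 0 0 0;0 0 0 0;0 0 0 0",
  "aperture": 0,
  "squeeze": 60
}}

```text
t: 3.8
eef_pos: [0.4347, 0.1717, 0.1057]
tcp_rot: [3.14, -0.0, 1.57]
force: [1.4, 0.1, 4.3]
gripper_width: 0.0167
gripper_force: 58.4
```

Scaled: -0.03 m is -30, -0.02 m is -20.

Emit:
{"method": "nudge_tcp", "body": {
  "deltas": "0 0 -10 0;0 0 -20 0;0 0 -20 0;0 0 -20 0;0 0 -20 0;0 0 -20 0;0 0 -20 0;0 0 -15 0;0 -20 0 0;0 -20 0 0;-30 0 0 0;-30 0 0 0;-30 0 0 0;-30 0 0 0;-30 0 0 0;-30 0 0 0;-30 0 0 0;-30 0 0 0;-30 0 0 0;-30 0 0 0"
}}

```text
t: 5.47
eef_pos: [0.3927, -0.1293, 0.2496]
tcp_rot: [-3.14, -0.001, 1.57]
force: [0.5, 0.5, -0.6]
gripper_width: 0.0163
gripper_force: 58.9
```

Emit:
{"method": "nudge_tcp", "body": {
  "deltas": "-30 0 0 0;-30 0 0 0;-30 0 0 0;-30 0 0 0;-30 0 0 0;-20 20 0 0;-20 20 0 0;-20 20 0 0;-20 20 0 0;-20 20 0 0;-20 0 0 0;0 0 0 0;0 0 0 0;0 0 0 0"
}}

```text
t: 6.63
eef_pos: [0.4928, -0.3974, 0.2492]
tcp_rot: [-3.14, -0.003, 1.57]
force: [-0.2, -0.0, -0.7]
gripper_width: 0.0164
gripper_force: 59.0
```

Scaled: 0.006 m is 6, 0.01 m is 10.

Emit:
{"method": "nudge_tcp", "body": {
  "deltas": "-1 1 10 0;0 0 10 0;0 0 6 0;0 0 0 0;0 0 0 0;0 0 0 0"
}}

```text
t: 7.13
eef_pos: [0.4945, -0.3993, 0.2244]
tcp_rot: [3.141, 0.0, 1.57]
force: [0.4, 0.2, -0.4]
gripper_width: 0.016
gripper_force: 59.0
```

Run:
```python
from station import manip
import cv2,numpy as np
o=manip.get_obs();print(o["eef_pos"],o["tcp_rot"])
s=manip.get_image("scene")[190:280,360:450,::-1]
d=manip.get_image("side")[220:310,340:430,::-1]
cv2.imwrite("pics/h1.png",cv2.resize(np.hstack([s,d]),(800,400),interpolation=cv2.INTER_CUBIC))
```

```text
[ 0.49453512 -0.39929236  0.22443258] [3.14128352e+00 1.26442027e-04 1.56999519e+00]
```

View pics/h1.png

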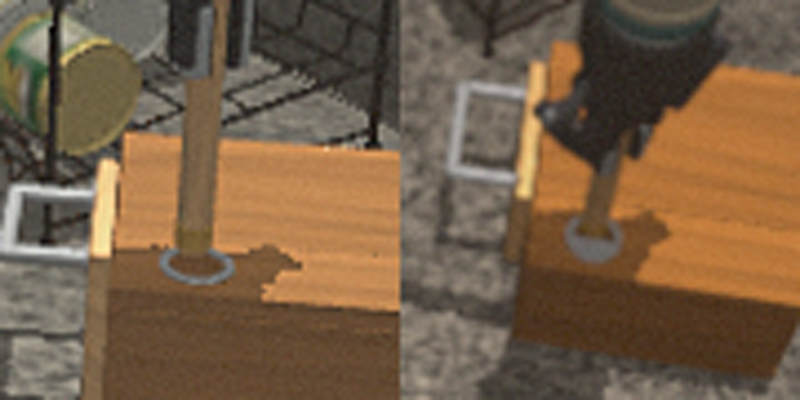

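The rod tip sits over the ring in both views: tip at about (404,246.5) in scene and (384,273) in side.

Run:
```python
from h import *
k=90/400
for n,a,b,o in(("scene",(195,251),(197,266),(360,190)),("side",(194,233),(194,240),(340,220))):
  print(n,onz(n,o[0]+a[0]*k,o[1]+a[1]*k,.1247),onz(n,o[0]+b[0]*k,o[1]+b[1]*k,.1175))
```

```text
scene [ 0.49309133 -0.40189868  0.1247    ] [ 0.49284289 -0.40447598  0.1175    ]
side [ 0.49423565 -0.40195248  0.1247    ] [ 0.49419396 -0.40355542  0.1175    ]
```

Emit:
{"method": "nudge_tcp", "body": {
  "deltas": "-2 0 0 0;0 0 8 0;0 0 8 0;0 0 8 0;0 0 8 0;0 0 5 0;0 0 0 0"
}}

```text
t: 7.82
eef_pos: [0.4937, -0.4006, 0.1851]
tcp_rot: [-3.139, -0.003, 1.57]
force: [0.2, 0.4, -0.9]
gripper_width: 0.0168
gripper_force: 59.0
```

In the hole, with no side force. Next I press the catch.

Emit:
{"method": "nudge_tcp", "body": {
  "deltas": "0 0 4 0;0 0 4 0;0 0 4 0;0 0 3 0;0 0 2 0;0 0 0 0;0 0 0 0;0 0 0 0"
}}

```text
t: 8.48
eef_pos: [0.4948, -0.4017, 0.171]
tcp_rot: [3.14, 0.001, 1.57]
force: [-1.3, 0.2, 5.4]
gripper_width: 0.0168
gripper_force: 59.6
```

Emit:
{"method": "nudge_tcp", "body": {
  "deltas": "0 0 3 0;0 0 0 0;0 0 0 0;0 0 0 0"
}}

```text
t: 8.82
eef_pos: [0.4948, -0.4018, 0.1678]
tcp_rot: [3.141, 0.001, 1.57]
force: [0.1, -0.5, 5.5]
gripper_width: 0.0165
gripper_force: 59.5
```

Run:
```python
from station import manip
import cv2,numpy as np
s=manip.get_image("scene")[190:280,340:430,::-1]
d=manip.get_image("side")[220:310,320:410,::-1]
cv2.imwrite("pics/h2.png",cv2.resize(np.hstack([s,d]),(800,400),interpolation=cv2.INTER_CUBIC))
```

```text
(no output)
```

View pics/h2.png

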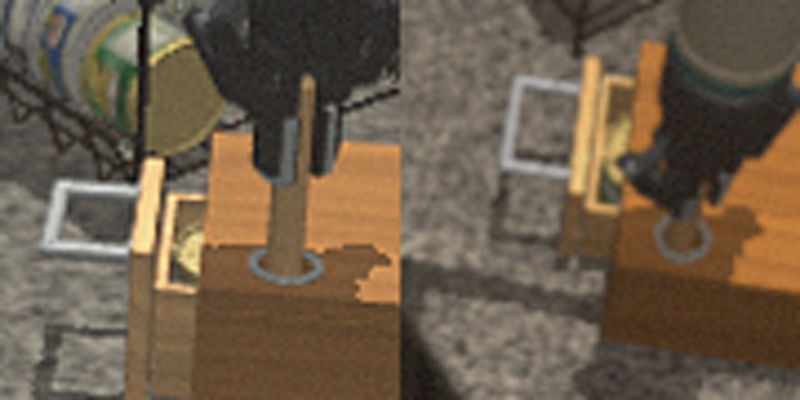

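The drawer has sprung out: in the scene crop the handle bar runs from (42,248) to (57,185), with an open gap behind the front. Next I lift the rod and carry it back along the same route.

Run:
```python
from h import *
k=.225
for n,q,o in(("scene",((42,248),(57,185)),(340,190)),("side",((105,165),(120,82)),(320,220))):
  for a in q: print(n,onz(n,o[0]+a[0]*k,o[1]+a[1]*k,.088))
```

```text
scene [ 0.42806012 -0.28313055  0.088     ]
scene [ 0.47581353 -0.22610332  0.088     ]
side [ 0.43270326 -0.28275354  0.088     ]
side [ 0.47800227 -0.23088935  0.088     ]
```

Emit:
{"method": "nudge_tcp", "body": {
  "deltas": "0 0 -10 0;0 0 -10 0;0 0 -10 0;0 0 -15 0;0 0 -20 0;0 0 -20 0;20 -20 0 0;20 -20 0 0;20 -20 0 0;20 -20 0 0;20 -20 0 0;30 0 0 0;30 0 0 0;30 0 0 0;30 0 0 0;30 0 0 0;30 0 0 0;30 0 0 0;30 0 0 0;30 0 0 0"
}}

```text
t: 10.58
eef_pos: [0.3939, -0.0298, 0.2526]
tcp_rot: [-3.141, -0.0, 1.569]
force: [0.3, 0.3, -1.1]
gripper_width: 0.0165
gripper_force: 59.0
```

Emit:
{"method": "nudge_tcp", "body": {
  "deltas": "30 0 0 0;30 0 0 0;30 0 0 0;30 0 0 0;30 0 0 0;30 0 0 0;20 20 0 0;0 20 0 0;0 0 0 0;0 0 0 0;0 0 0 0;0 0 0 0"
}}

```text
t: 11.58
eef_pos: [0.4339, 0.1681, 0.2523]
tcp_rot: [-3.14, 0.0, 1.569]
force: [-0.5, -0.2, -0.7]
gripper_width: 0.0166
gripper_force: 59.0
```

Emit:
{"method": "nudge_tcp", "body": {
  "deltas": "3.6 0.8 0 0;0 0 20 0;0 0 20 0;0 0 20 0;0 0 20 0;0 0 10 0;0 0 0 0;0 0 0 0;0 0 0 0"
}}

```text
t: 12.33
eef_pos: [0.4364, 0.1723, 0.1633]
tcp_rot: [3.14, -0.001, 1.569]
force: [0.2, 1.5, -0.9]
gripper_width: 0.0164
gripper_force: 59.0
```

Run:
```python
from station import manip
import cv2,numpy as np
o=manip.get_obs();print(o["eef_pos"])
s=manip.get_image("scene")[150:225,235:310,::-1]
d=manip.get_image("side")[125:200,240:315,::-1]
cv2.imwrite("pics/s1.png",cv2.resize(np.hstack([s,d]),(800,400),interpolation=cv2.INTER_CUBIC))
```

```text
[0.43641499 0.17233494 0.16328483]
```

View pics/s1.png

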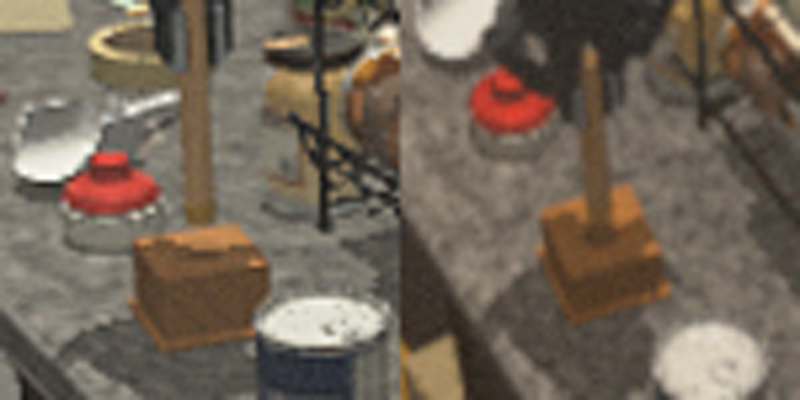

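The rod hangs upright over the stand, with its tip at about (200,218) in the scene crop, and the bystanders have not moved. I'll lower it gently and watch the force.

Scaled: 0.006 m is 6, -0.001 m is -1.

Emit:
{"method": "nudge_tcp", "body": {
  "deltas": "0 -1 6 0;0 0 6 0;0 0 6 0;0 0 6 0;0 0 6 0;0 0 0 0"
}}

```text
t: 12.93
eef_pos: [0.4337, 0.172, 0.1307]
tcp_rot: [-3.139, 0.001, 1.57]
force: [-0.2, -0.9, -0.6]
gripper_width: 0.017
gripper_force: 59.0
```

Emit:
{"method": "nudge_tcp", "body": {
  "deltas": "0 0 6 0;0 0 6 0;0 0 6 0;0 0 5 0;0 0 0 0;0 0 0 0;0 0 0 0"
}}

```text
t: 13.52
eef_pos: [0.435, 0.1723, 0.1094]
tcp_rot: [3.141, -0.0, 1.57]
force: [-0.1, -0.9, -0.5]
gripper_width: 0.0163
gripper_force: 59.0
```

Emit:
{"method": "nudge_tcp", "body": {
  "deltas": "0 0 3 0;0 0 0 0;0 0 0 0"
}}

```text
t: 13.77
eef_pos: [0.4348, 0.1722, 0.1063]
tcp_rot: [3.142, -0.0, 1.57]
force: [-0.3, -0.5, -0.8]
gripper_width: 0.016
gripper_force: 59.0
```

Emit:
{"method": "nudge_tcp", "body": {
  "deltas": "0 0 0 0;0 0 0 0;0 0 0 0;0 0 0 0;0 0 0 0;0 0 -20 0;0 0 -20 0;0 0 -20 0;0 0 -20 0;0 0 -20 0;0 0 -20 0;0 0 -15 0;0 0 0 0",
  "aperture": 0.06
}}

```text
t: 14.85
eef_pos: [0.4368, 0.1727, 0.2445]
tcp_rot: [3.135, -0.002, 1.57]
force: [0.3, -0.9, 0.3]
gripper_width: 0.0604
gripper_force: 0.0
```

Scaled: -0.0285 m is -28.5, 0.03 m is 30.

Emit:
{"method": "nudge_tcp", "body": {
  "deltas": "0 -21 0 0;0 -22 0 0;-28.5 0 0 0;-28.5 0 0 0;-28.5 0 0 0;-28.5 0 0 0;-28.5 0 0 0;-28.5 0 0 0;-28.5 0 0 0;-28.5 0 0 0;-28.5 0 0 0;-28.5 0 0 0;-28.5 0 0 0;-28.5 0 0 0;-28.5 0 0 0;-28.5 30 0 0;-28.5 30 0 0;0 0 0 0",
  "aperture": 0.045
}}

```text
t: 16.35
eef_pos: [0.4561, -0.2612, 0.2391]
tcp_rot: [3.138, 0.003, 1.567]
force: [0.9, -0.9, -0.3]
gripper_width: 0.045
gripper_force: 0.0
```

Emit:
{"method": "nudge_tcp", "body": {
  "deltas": "0 0 0 0.46;0 0 0 0.46;0 0 0 0.46;0 0 0 0.46;0 0 0 0.46;0 0 0 0.46;0 0 20 0;0 0 20 0;0 0 20 0;0 0 0 0;0 0 0 0;0 0 0 0"
}}

```text
t: 17.35
eef_pos: [0.4517, -0.2554, 0.1817]
tcp_rot: [3.141, -0.0, 0.88]
force: [0.6, 0.7, 0.8]
gripper_width: 0.0449
gripper_force: 0.0
```

Run:
```python
from station import manip
import cv2,numpy as np
o=manip.get_obs();print(o["eef_pos"],o["tcp_rot"])
w=manip.get_image("wrist")[:,:,::-1]
cv2.imwrite("pics/d1.png",w)
```

```text
[ 0.45172344 -0.25543534  0.18165706] [ 3.14103584e+00 -1.39108687e-04  8.79863117e-01]
```

View pics/d1.png

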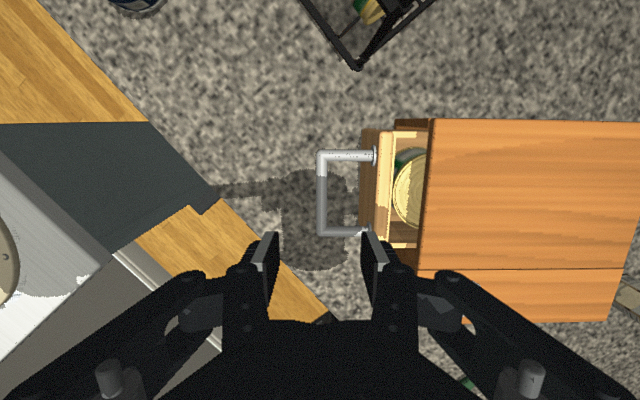

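The bar is vertical in the picture from (321,155) to (321,232), centred between the fingers. The yaw matches.

Run:
```python
from h import *
p=np.array([.45172,-.25544,.18166]);e=[3.14104,-.00014,.87986]
from scipy.spatial.transform import Rotation as S
for u in((321.5,193),(321.5,155),(321.5,232)):
  q=onz("wrist",*u,.088,(p,e)); print(q,S.from_euler("xyz",e).inv().apply(q-p))
```

```text
[ 0.45670992 -0.25244388  0.088     ] [0.00547571 0.00188441 0.09366182]
[ 0.47797509 -0.22665441  0.088     ] [0.03890179 0.00183784 0.09366648]
[ 0.433145   -0.28102544  0.088     ] [-0.03156761  0.00193797  0.09365667]
```

Scaled: 0.004 m is 4, 0.001 m is 1.

Emit:
{"method": "nudge_tcp", "body": {
  "deltas": "4 1 20 0;0 0 20 0;0 0 20 0;0 0 20 0;0 0 20 0;0 0 14 0;0 0 0 0;0 0 0 0"
}}

```text
t: 18.07
eef_pos: [0.4552, -0.2531, 0.0678]
tcp_rot: [3.141, -0.0, 0.88]
force: [-0.1, 0.1, 1.1]
gripper_width: 0.0453
gripper_force: 0.0
```

Emit:
{"method": "nudge_tcp", "body": {
  "deltas": "0 0 0 0;0 0 0 0;0 0 0 0;0 0 0 0;0 0 0 0;0 0 0 0;0 0 0 0",
  "aperture": 0,
  "squeeze": 40
}}

```text
t: 18.65
eef_pos: [0.4555, -0.2534, 0.0686]
tcp_rot: [3.139, -0.0, 0.88]
force: [-1.1, 1.5, 6.4]
gripper_width: 0.0084
gripper_force: 39.1
```

Scaled: -0.008 m is -8, -0.005 m is -5.

Emit:
{"method": "nudge_tcp", "body": {
  "deltas": "0 -8 0 0;0 -8 0 0;0 -8 0 0;0 -8 0 0;0 -8 0 0;0 -8 0 0;0 -8 0 0;0 -5 0 0;0 -4 0 0;0 0 0 0;0 0 0 0"
}}

```text
t: 19.57
eef_pos: [0.4045, -0.2108, 0.0686]
tcp_rot: [3.14, -0.001, 0.879]
force: [-0.5, 1.7, 10.6]
gripper_width: 0.0081
gripper_force: 40.2
```

Scaled: -0.004 m is -4.

Emit:
{"method": "nudge_tcp", "body": {
  "deltas": "0 -4 0 0;0 -4 0 0;0 0 0 0;0 0 0 0"
}}

```text
t: 19.9
eef_pos: [0.3988, -0.2059, 0.0686]
tcp_rot: [3.14, -0.001, 0.879]
force: [-0.4, 1.2, 9.3]
gripper_width: 0.0081
gripper_force: 40.2
```

Emit:
{"method": "nudge_tcp", "body": {
  "deltas": "0 -3 0 0;0 -2 0 0;0 0 0 0;0 0 0 0"
}}

```text
t: 20.23
eef_pos: [0.3981, -0.2054, 0.0687]
tcp_rot: [3.132, -0.001, 0.879]
force: [5.7, -3.6, 1.7]
gripper_width: 0.0083
gripper_force: 39.5
```

Emit:
{"method": "nudge_tcp", "body": {
  "deltas": "0 0 0 0;0 0 0 0;0 0 0 0"
}}

```text
t: 20.48
eef_pos: [0.3981, -0.2054, 0.0687]
tcp_rot: [3.132, -0.001, 0.879]
force: [5.1, -2.5, 2.3]
gripper_width: 0.0084
gripper_force: 39.5
```

Emit:
{"method": "nudge_tcp", "body": {
  "deltas": "0 4 0 0;0 0 0 0;0 0 0 0;0 0 0 0;0 0 0 0;0 0 -20 0;0 0 -20 0;0 0 -20 0;0 0 -20 0;0 0 -20 0;0 0 -20 0;0 -30 -20 0;0 -30 0 0;0 0 0 0;0 0 0 0;0 0 0 0",
  "aperture": 0.04
}}

```text
t: 21.82
eef_pos: [0.3515, -0.1675, 0.2072]
tcp_rot: [3.141, -0.0, 0.88]
force: [0.2, 0.3, -0.7]
gripper_width: 0.04
gripper_force: 0.0
```

Run:
```python
from station import manip
import cv2,numpy as np
s=manip.get_image("scene")[150:300,230:430,::-1]
d=manip.get_image("side")[120:320,240:440,::-1]
cv2.imwrite("pics/e1.png",np.hstack([cv2.resize(s,(533,400),interpolation=2),cv2.resize(d,(267,400)) if 0 else cv2.resize(d[:, :133],(267,400),interpolation=2)]))
```

```text
(no output)
```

View pics/e1.png

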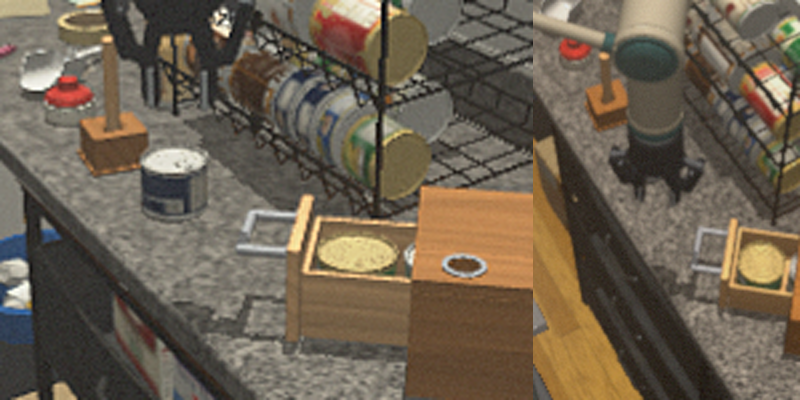

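The drawer is well out, with the bar at (240,248)–(255,213) in the left crop. The rod stands upright in its block, the tin and timer are in place, and the gripper is clear. I'll check the opening distance, then hand in.

Run:
```python
from h import *
k=.375
m=[onz("scene",230+k*a,150+k*b,.086) for a,b in((240,248),(255,213))]
q=(m[0]+m[1])/2;print(q,np.linalg.norm(q[:2]-[.4744,-.2703]))
print(onz("scene",230+k*108,150+k*40,.156))
```

```text
[ 0.40003836 -0.20585509  0.086     ] 0.09840121721948139
[0.4311866 0.1660179 0.156    ]
```

```bash
python3 -c "
from station import manip
print(manip.finish_job())"
```

```text
the job is handed in; nothing more can be done
None
```

The job is handed in (the hand-in returned no verdict): the rod pressed the catch and freed the drawer, the rod is back upright in its stand, the drawer is open to its stop (about 98 mm by camera, stop felt in the pull), and the timer and tin look unmoved in the last picture.

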